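# Sweep the lost pen ring out from under the shelf

### The arm

A 7-joint arm with a two-finger parallel gripper is mounted at the origin on the work surface. World frame = base frame: x ahead of the robot, y to its left, z up, the work surface at z = 0. Lengths are in m, angles in rad, forces in N, time in s.
With the tool pointing down it reaches from about 0.425 to 0.925 m from the base axis. Payload 6.8 kg.
Tool frame: the origin (TCP) lies on the centre line of the jaws, within the pads' length; the fingertips stand 14 mm ahead of it and the grasp point (between the pads) lies 5 mm behind it (r.tips_ahead is the distance from the TCP to the fingertips, in m); z points along the fingers, y is the line along which they close (so a half turn about z gives the same grasp; the last joint's range is limited). The gripper opens to 85 mm and grips with 20 to 120 N. Pads are 22 mm wide; open, the fingers measure 114 mm over their backs; the gripper's body (76 mm by 85 mm) begins 54 mm behind the grasp point. The pads swing forward as they close: fully open they stand 13 mm farther back than shut.
Start: joints at [1.014, 0.477, 0.022, 1.555, -0.011, 1.109, -0.083], TCP at [0.293, -0.608, 0.245] pointing down, gripper open.
Joint ranges: [-2.96, 2.96], [-0.34, 2.1], [-1.41, 1.46], [0.24, 2.44], [-1.37, 4.51], [0.17, 1.92], [-2.96, 2.96]. Speed limits (rad/s): [2.39, 2.39, 3.14, 3.14, 3.14, 3.14, 3.14].

### API

Orientations are given as a rotation vector (axis times angle).
In Python, from bench import r, eyes gives the robot as it stands.
- The arm moves only by the tool step_arm, never from a script. Its argument "rows" is a list of rows, each a list of 6 numbers: the shift along the world's x, y, z in units of 60 cm (1.0 is 60 cm), then the turn, a rotation vector about the world's x, y, z in units of pi rad (1.0 is pi rad). In form: [[x, y, z, rx, ry, rz], ...]. A call has 1 to 5 rows; each row is the pose to reach, as a shift and turn from the pose commanded when the call began, turning the shorter way round; what a row does not reach only later rows make up. A row lasts 1/12 s, in which the tool goes at most 41.7 mm and 7.16 degrees, less where a joint would pass 70% of its speed; a pose out of reach is approached as far as the arm can. A call with a number of a shift or a turn outside -1 to 1 is refused whole. A call with a gripper value outside its range is refused whole. "jaw" is the closure, from 0 (fully open) to 1 (shut), set as the call begins (left out, the last holds). The fingers move at their own pace and stop on an object; "squeeze" is the grip in N (left out, the last holds). Time passes only in rows, so rows that repeat a pose let the fingers close. It gives the time, the measured TCP pose, the force, the opening and the grip force at its end, in the units of the state.
- r.get_obs(): the state, without advancing time (a new reading comes with each control period).
- eyes.grab_frame(name): name is "scene" or "top" or "wrist"; returns the picture (420x560x3 uint8, red, green, blue); there is no depth.
- eyes.camera_info(name): a dict with "mtx" (3x3 intrinsics, pixels), "k1" (the pictures are not rectified: a ray, as slopes to the right and down, at radius r is drawn at 1 + k1 r^2 times it, then the intrinsics apply), "extrinsics" (4x4, takes a point from camera to world coordinates); the wrist camera has in their place "tool_from_camera" (4x4, takes a point from camera to tool coordinates, whose origin is the TCP and whose axes are the flange's). Camera axes: x right, y down, z forward; pixel columns grow to the right and rows downward; lengths in m; the calibration is good to about 2 mm. A picture is of the moment at which its call begins: read the wrist's pose just before it. camera_info takes no time and is no camera call.
- r.hand_in(): hands the job in; it is judged then, once.
The state is a dict: "clock": time; "joints": joint angles; "qvel": joint speeds; "tau": joint torques, N m; "tcp_pos": TCP position; "orientation": TCP orientation; "contact_force": force on the tool from outside, world axes, zero at the start; "moment": the same for the moment, N m; "grip_width": finger opening in m; "gripper_force": force on a finger pad.
Only numpy, scipy, OpenCV 4.12 (cv2) and the standard library are available. Lean on these libraries where they do the work, as an engineer would, in place of code of your own. Each camera call takes 0.05 s, during which the arm holds its last target. There are 200 camera calls.

### The job

A brass ring from a wax pen has rolled under the low clear shelf. Pick up the wooden paddle by its handle, reach in under the shelf through its open front and sweep the ring out with the paddle, never with the fingers, so that it ends on the table close beside the shelf and well clear of it. Leave the solid brass plug that also lies under the shelf where it is, and finish by laying the paddle flat on the table, clear of the shelf.

Things in the scene. Friction and masses are not known exactly. Their poses are not given: they have to be found in the camera images.
- shelf: Low clear shelf, fixed. Origin: on the table under its middle; x from its front to its back, y along its length. Board 120 mm deep (x -60 to 60), 260 mm long (y -130 to 130), 6 mm thick, underside 45 mm above the table. A clear wall closes the back (x 50 to 60); the front (-x) and both ends are open, no legs. A loose glass jar, 44 mm wide, 85 mm tall, stands on it at the back, mid-length.
- paddle_grip (a point): Grip point on the handle of the loose wooden paddle (200 mm long, 90 g), 22 mm above its flat underside; x points along the paddle to its tip, z up. Handle: upright block 90 mm long (45 mm either side of this point), 20 mm wide, top 38 mm above the underside. Blade below it: 28 mm wide, 8 mm thick, from 50 mm behind this point to the tip 150 mm ahead. Lies flat on the table at first.
- paddle_tip (a point): Middle of the front end of the paddle's blade, 4 mm above its underside.
- ring: The wanted part: a loose plain brass ring lying flat under the shelf, where a sheet of paper covers the table, 40 mm across, with a 26 mm hole, 14 mm tall, 60 g. Origin: centre of its underside.
- plug: A loose solid brass plug, a disc of the same size as the ring (40 mm across, 14 mm tall) but without a hole, lying under the other half of the shelf. Origin: centre of its underside. The ring and the plug may lie either way round; at least 110 mm apart between centres.

How it is judged:
On the way, in this order (a step that is already met when the one before it is completed fails the run):
1. the paddle's tip has been put under the shelf (x of paddle_tip in the frame of shelf between -0.045 and 0.045 m and y of paddle_tip in the frame of shelf between -0.13 and 0.13 m and height (world z) of paddle_tip below 0.045 m), for 0.1 s.
2. the ring has come out from under the shelf ((y of ring in the frame of shelf above 0.15 m or y of ring in the frame of shelf below -0.15 m or x of ring in the frame of shelf below -0.08 m) and height (world z) of ring below 0.03 m), for 0.2 s.
At the end, for the whole second after the job is handed in: The ring rests on the table, its centre 20 mm or more past an end or the front of the shelf and within 320 mm of the shelf's middle; the plug is within 20 mm of its start; the paddle lies flat (within 8 degrees), tip and handle outside the shelf outline (10 mm past ends and back) (all of step 2 and horizontal distance between ring and shelf below 0.32 m and height (world z) of ring above -0.01 m and linear speed of ring below 0.02 m/s and distance of plug from where it was at the start of the episode below 0.02 m and (y of paddle_tip in the frame of shelf above 0.14 m or y of paddle_tip in the frame of shelf below -0.14 m or x of paddle_tip in the frame of shelf below -0.06 m or x of paddle_tip in the frame of shelf above 0.07 m) and (y of paddle_grip in the frame of shelf above 0.14 m or y of paddle_grip in the frame of shelf below -0.14 m or x of paddle_grip in the frame of shelf below -0.06 m or x of paddle_grip in the frame of shelf above 0.07 m) and height (world z) of paddle_tip below 0.012 m and height (world z) of paddle_grip between 0.015 and 0.03 m and angle between paddle_grip's own z axis and vertical below 0.15 rad); the robot touches nothing.
It fails at once if the fingers touch the ring (contact force between the fingers and ring above 0.5 N).
It fails at once if the plug is moved more than 20 mm from where it lay (distance of plug from where it was at the start of the episode above 0.02 m).
It also fails if it takes over 45 s, if anything falls off the work surface, if the arm or the gripper's body presses on something with over 40 N, if the wrist force passes 120 N, or if a joint passes its speed limit or range.

## Working session

There is one attempt and no reset: what is moved stays moved. The work goes in short steps, Python scripts to look and compute and a tool call to move; the robot and the scene stay as the last step left them, time stands still between calls to the robot, and variables do not carry over. Pictures are saved under pics/ and viewed, at most 10 in all, crops included, and the job is handed in when it is done.

Besides the shell and the picture viewer there is one more tool, called after "Request:" by a JSON object that holds its "op" and its "data". step_arm: Moves the arm, as the interface text tells. Shifts and turns lie within -1 to 1; 1 stands for 60 cm of shift or pi rad of turn. Its arguments: {"type":"object","properties":{"rows":{"type":"array"},"jaw":{"type":"number"},"squeeze":{"type":"number"}},"required":["rows"]}

```bash
mkdir -p pics; ls; python3 - <<'E'
from bench import r,eyes
import cv2,numpy as np
o=r.get_obs();print({k:np.round(v,3) for k,v in o.items()})
for n in("top","scene"):
    f=eyes.grab_frame(n);cv2.imwrite(f"pics/{n}0.png",f[:,:,::-1])
    c=eyes.camera_info(n);print(n,{k:np.round(v,4).tolist() for k,v in c.items()})
print(eyes.camera_info("wrist"))
E
```

```text
pics
{'clock': np.float64(0.0), 'joints': array([ 1.014,  0.478,  0.022,  1.556, -0.012,  1.109, -0.083]), 'qvel': array([ 0.   ,  0.   ,  0.   , -0.001, -0.001,  0.002,  0.001]), 'tau': array([-0.0000e+00, -5.9644e+01,  1.6080e+00, -2.8120e+01,  1.2000e-02,
        9.0000e-03,  0.0000e+00]), 'tcp_pos': array([ 0.293, -0.608,  0.244]), 'orientation': array([-3.061e+00, -6.990e-01,  1.000e-03]), 'contact_force': array([0.134, 0.577, 1.473]), 'moment': array([ 0.   , -0.007, -0.018]), 'gripper_force': np.float64(0.0), 'grip_width': np.float64(0.086)}
top {'mtx': [[489.5071, 0.0, 276.9575], [0.0, 489.5071, 207.5083], [0.0, 0.0, 1.0]], 'k1': -0.0597, 'extrinsics': [[-0.0193, -0.9932, 0.1149, 0.4645], [-0.9994, 0.0158, -0.031, -0.1311], [0.029, -0.1154, -0.9929, 0.9967], [0.0, 0.0, 0.0, 1.0]]}
scene {'mtx': [[396.7332, 0.0, 280.9309], [0.0, 396.7332, 209.3592], [0.0, 0.0, 1.0]], 'k1': -0.0227, 'extrinsics': [[0.7452, 0.4366, -0.504, 1.0382], [0.6665, -0.5091, 0.5446, -0.68], [-0.0188, -0.7417, -0.6704, 0.6975], [0.0, 0.0, 0.0, 1.0]]}
{'mtx': array([[315.38329514,   0.        , 285.08900731],
       [  0.        , 315.38329514, 212.26498803],
       [  0.        ,   0.        ,   1.        ]]), 'k1': -0.07061813377243846, 'tool_from_camera': array([[-1.74488243e-03, -9.52195073e-01, -3.05485676e-01,
         7.84263186e-02],
       [ 9.99998450e-01, -1.73347504e-03, -3.08601494e-04,
         7.14300789e-04],
       [-2.35702971e-04, -3.05485741e-01,  9.52196622e-01,
        -1.29547448e-01],
       [ 0.00000000e+00,  0.00000000e+00,  0.00000000e+00,
         1.00000000e+00]])}
```

View pics/top0.png

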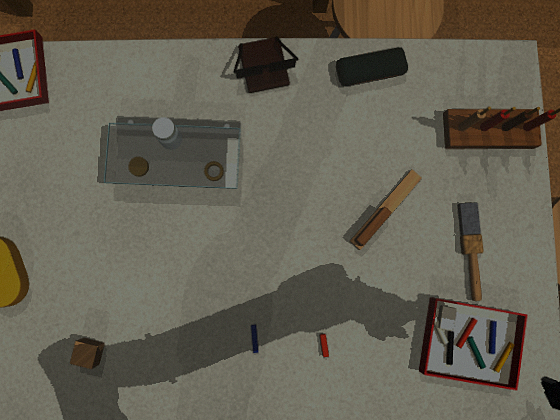

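View pics/scene0.png

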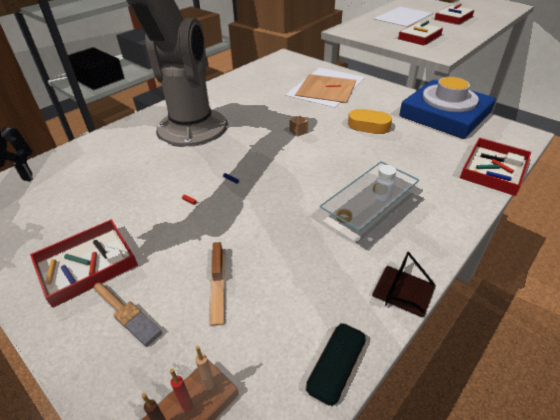

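The top view shows the shelf at about (98–240, 118–188), with the jar at its back, the top of the image. The plug is at (138,166), the ring at (214,171), and the paddle runs from its handle at (357,245) to its tip at (415,173). I'll measure these next.

```bash
cat > h.py <<'E'
from bench import r,eyes
import cv2,numpy as np
from scipy.spatial.transform import Rotation as R
def pose(n):
    c=eyes.camera_info(n)
    if n!="wrist": return c,np.array(c["extrinsics"])
    o=r.get_obs();T=np.eye(4);T[:3,:3]=R.from_rotvec(o["orientation"]).as_matrix();T[:3,3]=o["tcp_pos"]
    return c,T@np.array(c["tool_from_camera"])
def cast(n,uv,z,ct=None):
    c,T=ct or pose(n);K=np.array(c["mtx"])
    p=cv2.undistortPoints(np.float32(uv).reshape(-1,1,2),K,np.array([c["k1"],0,0,0.])).reshape(-1,2)
    d=np.c_[p,np.ones(len(p))]@T[:3,:3].T
    return T[:3,3]+d*((np.asarray(z)-T[2,3])/d[:,2])[:,None]
def blobs(hsv,lo,hi,box,amin=60):
    m=cv2.inRange(hsv,np.array(lo),np.array(hi));k=np.zeros_like(m);x0,y0,x1,y1=box;k[y0:y1,x0:x1]=m[y0:y1,x0:x1]
    return [c for c in cv2.findContours(k,cv2.RETR_EXTERNAL,cv2.CHAIN_APPROX_NONE)[0] if cv2.contourArea(c)>amin]
E
python3 - <<'E'
from h import *
f=cv2.imread("pics/top0.png");h=cv2.cvtColor(f,cv2.COLOR_BGR2HSV)
for n,p in dict(paddleH=(373,228),blade=(403,188),plug=(138,166),ring=(206,171),under=(175,160)).items(): print(n,h[p[1],p[0]])
for b in blobs(h,(5,90,40),(25,255,255),(340,160,430,255)):
    q=cv2.minAreaRect(b);print("paddle",q,cv2.contourArea(b)); print(cast("top",cv2.boxPoints(q),[.02]*4).round(3))
for b in blobs(h,(10,70,30),(32,255,255),(105,150,235,187),30):
    q=cv2.minEnclosingCircle(b);print("disc",q,cast("top",[q[0]],[.010]).round(3))
cv2.imwrite("pics/crop1.png",cv2.resize(f[105:205,85:255],None,fx=4.5,fy=4.5,interpolation=cv2.INTER_CUBIC))
cv2.imwrite("pics/crop2.png",cv2.resize(f[160:260,340:430],None,fx=6,fy=6,interpolation=cv2.INTER_CUBIC))
E
```

```text
paddleH [ 12 160  83]
blade [ 17 134 120]
plug [ 20 132  56]
ring [ 20 134  59]
under [21 24 74]
paddle ((385.54705810546875, 209.1117706298828), (13.775084495544434, 95.12401580810547), 40.60129928588867) 1217.5
[[ 0.508 -0.306  0.02 ]
 [ 0.654 -0.439  0.02 ]
 [ 0.635 -0.46   0.02 ]
 [ 0.49  -0.326  0.02 ]]
disc ((213.35227966308594, 170.7045440673828), 9.985657691955566) [[ 0.656 -0.033  0.01 ]]
disc ((138.24192810058594, 166.2096710205078), 10.31323528289795) [[0.668 0.12  0.01 ]]
```

View pics/crop1.png

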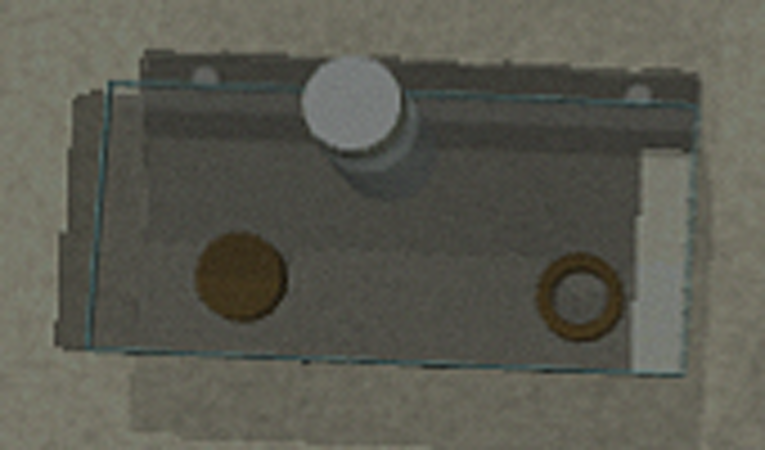

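View pics/crop2.png

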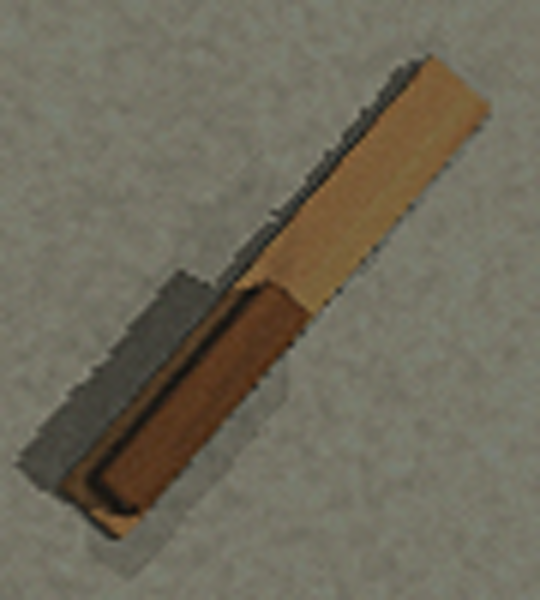

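The first crop shows the shelf board's corners at about (90,349), (683,375), (697,104) and (109,82), with the ring at (580,297) and the plug at (241,277). The second shows the handle top from (268,283)/(308,312) to (97,475)/(137,512), and the blade tip at (430,55)/(490,105).

```bash
python3 - <<'E'
from h import *
c=np.array([(90,349),(683,375),(697,104),(109,82)])/4.5+[85,105]
S=cast("top",c,[.051]*4);print(S.round(3));s=S.mean(0)
print("len",np.linalg.norm(S[0]-S[1]),np.linalg.norm(S[3]-S[2]),"dep",np.linalg.norm(S[0]-S[3]),np.linalg.norm(S[1]-S[2]))
y=(S[0]+S[3]-S[1]-S[2])[:2];y/=np.linalg.norm(y);x=np.array([y[1],-y[0]]);print("shelf",s,"yaw",np.degrees(np.arctan2(x[1],x[0])))
for n,p in dict(ring=(.656,-.033),plug=(.668,.12)).items():
    d=np.array(p)-s[:2];print(n,d@x,d@y)
H=cast("top",np.array([(268,283),(308,312),(137,512),(97,475)])/6+[340,160],[.038]*4)
B=cast("top",np.array([(430,55),(490,105),(120,538),(62,487)])/6+[340,160],[.008]*4)
for n,Q in(("H",H),("B",B)):
    a=(Q[0]+Q[1]-Q[2]-Q[3])/2;print(n,Q.mean(0).round(4),np.linalg.norm(a),np.linalg.norm(Q[0]-Q[1]),np.degrees(np.arctan2(a[1],a[0])),"tip",(Q[0]+Q[1])/2)
o=r.get_obs();print(R.from_rotvec(o["orientation"]).as_matrix().round(3))
E
```

```text
[[ 0.628  0.174  0.051]
 [ 0.613 -0.083  0.051]
 [ 0.733 -0.09   0.051]
 [ 0.747  0.169  0.051]]
len 0.2576333798871894 0.25944831555032594 dep 0.11929995697451909 0.1209226377081277
shelf [0.6804775  0.04250355 0.051     ] yaw -3.2628646867462976
ring -0.020140390977336498 -0.07677433851812877
plug -0.016868138275663476 0.07666063911818594
H [ 0.5358 -0.3522  0.038 ] 0.08739655897430824 0.016342052628614035 -43.11839184865403 tip [ 0.56768868 -0.38208587  0.038     ]
B [ 0.5723 -0.3866  0.008 ] 0.1992711677245537 0.026955811200754225 -42.52774248317101 tip [ 0.64573708 -0.45392182  0.008     ]
[[ 0.901  0.434 -0.001]
 [ 0.434 -0.901  0.001]
 [-0.    -0.002 -1.   ]]
```

Request:
{"op": "step_arm", "data": {"rows": [[0.404, 0.425, -0.1, 0, 0, 0.619], [0.404, 0.425, -0.1, 0, 0, 0.619], [0.404, 0.425, -0.1, 0, 0, 0.619], [0.404, 0.425, -0.1, 0, 0, 0.619], [0.404, 0.425, -0.1, 0, 0, 0.619]], "jaw": 0}}

```text
clock: 0.52
tcp_pos: [0.4352, -0.4576, 0.2097]
orientation: [-2.694, -1.615, 0.0]
contact_force: [0.1, 0.0, -0.4]
grip_width: 0.0854
gripper_force: 0.0
```

Request:
{"op": "step_arm", "data": {"rows": [[0.167, 0.175, -0.116, 0, 0, 0.42], [0.167, 0.175, -0.116, 0, 0, 0.42], [0.167, 0.175, -0.116, 0, 0, 0.42], [0.167, 0.175, -0.116, 0, 0, 0.42], [0.167, 0.175, -0.116, 0, 0, 0.42]]}}

```text
clock: 0.93
tcp_pos: [0.5388, -0.3446, 0.1372]
orientation: [-2.051, -2.372, -0.008]
contact_force: [0.5, 0.3, 0.7]
grip_width: 0.0853
gripper_force: 0.0
```

Request:
{"op": "step_arm", "data": {"rows": [[0, 0, 0, 0, 0, 0.221], [0, 0, 0, 0, 0, 0.221], [0, 0, 0, 0, 0, 0.221], [0, 0, 0, 0, 0, 0.221], [0, 0, 0, 0, 0, 0.221]]}}

```text
clock: 1.35
tcp_pos: [0.5342, -0.3542, 0.1402]
orientation: [-1.24, -2.886, -0.0]
contact_force: [-0.6, 0.1, -0.9]
grip_width: 0.0857
gripper_force: 0.0
```

Request:
{"op": "step_arm", "data": {"rows": [[0, 0, 0, 0, 0, 0.022], [0, 0, 0, 0, 0, 0.022], [0, 0, 0, 0, 0, 0.022]]}}

```text
clock: 1.6
tcp_pos: [0.5342, -0.3544, 0.1403]
orientation: [-1.152, -2.922, -0.001]
contact_force: [0.3, 0.4, -0.1]
grip_width: 0.0857
gripper_force: 0.0
```

```bash
python3 - <<'E'
from h import *
o=r.get_obs();M=R.from_rotvec(o["orientation"]).as_matrix();print(o["clock"],o["joints"].round(2),o["tcp_pos"].round(4),M.round(3).tolist(),r.tips_ahead)
np.save("wT.npy",pose("wrist")[1])
f=eyes.grab_frame("wrist");cv2.imwrite("pics/w1.png",f[:,:,::-1])
E
```

```text
1.6 [ 0.84  0.58 -0.48  1.7   0.32  0.94  1.05] [ 0.5342 -0.3544  0.1403] [[-0.731, 0.683, -0.001], [0.683, 0.731, 0.001], [0.001, 0.0, -1.0]] 0.014
```

View pics/w1.png

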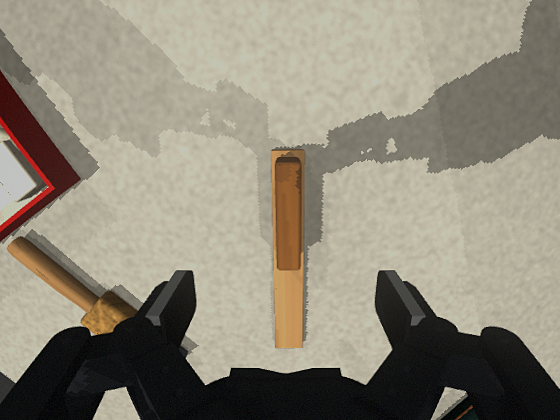

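The wrist view shows the handle top from (277–301,157) to (277–300,270), lined up midway between the open fingers. The blade runs from (272–304,150) to (275–303,348).

```bash
python3 - <<'E'
from h import *
ct=(eyes.camera_info("wrist"),np.load("wT.npy"))
H=cast("w",[(277,270),(300,270),(301,157),(277,157)],[.038]*4,ct)
B=cast("w",[(275,348),(303,348),(304.5,150),(271.5,150)],[.008]*4,ct)
for n,Q in(("H",H),("B",B)):
    a=(Q[0]+Q[1]-Q[2]-Q[3])/2;u=a/np.linalg.norm(a);print(n,Q.mean(0).round(4),(Q.mean(0)-(0.05*u if n=="B" else 0)).round(4),np.linalg.norm(a),np.linalg.norm(Q[0]-Q[1]),np.degrees(np.arctan2(a[1],a[0])))
E
```

```text
H [ 0.5363 -0.3528  0.038 ] [ 0.5363 -0.3528  0.038 ] 0.09251749260108795 0.018938319011062195 -43.18309805735847
B [ 0.5749 -0.3885  0.008 ] [ 0.5382 -0.3546  0.008 ] 0.20072546690894483 0.028836044108569513 -42.68118100141037
```

Request:
{"op": "step_arm", "data": {"rows": [[0.004, 0.002, -0.06, 0, 0, 0], [0.004, 0.002, -0.12, 0, 0, 0], [0.004, 0.002, -0.17, 0, 0, 0], [0.004, 0.002, -0.19, 0, 0, 0], [0.004, 0.002, -0.19, 0, 0, 0]]}}

```text
clock: 2.07
tcp_pos: [0.5348, -0.3519, 0.0235]
orientation: [-1.148, -2.918, -0.001]
contact_force: [0.5, -0.5, 0.2]
grip_width: 0.0851
gripper_force: 0.0
```

Request:
{"op": "step_arm", "data": {"rows": [[0, 0, 0, 0, 0, 0], [0, 0, 0, 0, 0, 0], [0, 0, 0, 0, 0, 0], [0, 0, 0, 0, 0, 0], [0, 0, 0, 0, 0, 0]], "jaw": 1, "squeeze": 80}}

```text
clock: 2.48
tcp_pos: [0.5376, -0.3536, 0.0281]
orientation: [1.149, 2.922, -0.001]
contact_force: [-0.6, -0.9, -0.7]
grip_width: 0.0253
gripper_force: 0.0
```

Request:
{"op": "step_arm", "data": {"rows": [[0, 0, 0, 0, 0, 0], [0, 0, 0, 0, 0, 0], [0, 0, 0, 0, 0, 0], [0, 0, 0, 0, 0, 0], [0, 0, 0, 0, 0, 0]]}}

```text
clock: 2.9
tcp_pos: [0.5378, -0.3535, 0.028]
orientation: [1.148, 2.922, -0.001]
contact_force: [-0.7, 0.6, 6.7]
grip_width: 0.0181
gripper_force: 79.3
```

Request:
{"op": "step_arm", "data": {"rows": [[0, 0, 0.05, 0, 0, 0], [-0.03, 0.03, 0.11, 0, 0, 0], [-0.147, 0.64, 0.15, 0, 0, 0.22], [-0.147, 0.64, 0.15, 0, 0, 0.22], [-0.147, 0.64, 0.15, 0, 0, 0.22]]}}

```text
clock: 3.32
tcp_pos: [0.4957, -0.2129, 0.1003]
orientation: [0.577, 3.087, -0.001]
contact_force: [1.3, 0.2, -0.2]
grip_width: 0.0187
gripper_force: 78.3
```

Request:
{"op": "step_arm", "data": {"rows": [[-0.06, 0.38, 0, 0, 0, 0.09], [-0.06, 0.38, 0, 0, 0, 0.09], [-0.06, 0.38, 0, 0, 0, 0.09], [-0.06, 0.38, 0, 0, 0, 0.09], [-0.06, 0.38, 0, 0, 0, 0.09]]}}

```text
clock: 3.73
tcp_pos: [0.463, -0.0064, 0.0996]
orientation: [0.144, 3.138, -0.0]
contact_force: [1.2, 1.3, -1.3]
grip_width: 0.0184
gripper_force: 78.3
```

Request:
{"op": "step_arm", "data": {"rows": [[0, 0, 0, 0, 0, 0], [0, 0, 0, 0, 0, 0]]}}

```text
clock: 3.9
tcp_pos: [0.4635, -0.0053, 0.0998]
orientation: [0.133, 3.138, 0.0]
contact_force: [-0.1, -1.2, -1.3]
grip_width: 0.0189
gripper_force: 78.5
```

Request:
{"op": "step_arm", "data": {"rows": [[-0.023, 0.06, 0, 0, 0, 0.009], [-0.023, 0.06, -0.05, 0, 0, 0.009], [-0.023, 0.06, -0.09, 0, 0, 0.009], [-0.023, 0.06, -0.113, 0, 0, 0.009], [-0.023, 0.06, -0.113, 0, 0, 0.009]]}}

```text
clock: 4.32
tcp_pos: [0.449, 0.0265, 0.0295]
orientation: [-0.101, -3.137, 0.001]
contact_force: [-0.3, -1.2, -0.1]
grip_width: 0.0186
gripper_force: 78.5
```

```bash
python3 - <<'E'
from h import *
o=r.get_obs();print(o["tcp_pos"].round(4),o["orientation"].round(3),o["joints"].round(2),o["contact_force"].round(1))
a=eyes.grab_frame("top")[:,:,::-1];b=eyes.grab_frame("scene")[:,:,::-1]
A=cv2.resize(a[90:290,80:280],(400,400));B=cv2.resize(b[120:320,200:400],(400,400))
cv2.imwrite("pics/ts2.png",np.hstack([A,B]))
E
```

```text
[0.449  0.0265 0.0295] [-1.010e-01 -3.137e+00  1.000e-03] [ 0.32  0.55 -0.62  2.2   0.59  0.57  0.76] [-0.3 -1.2 -0.1]
```

View pics/ts2.png

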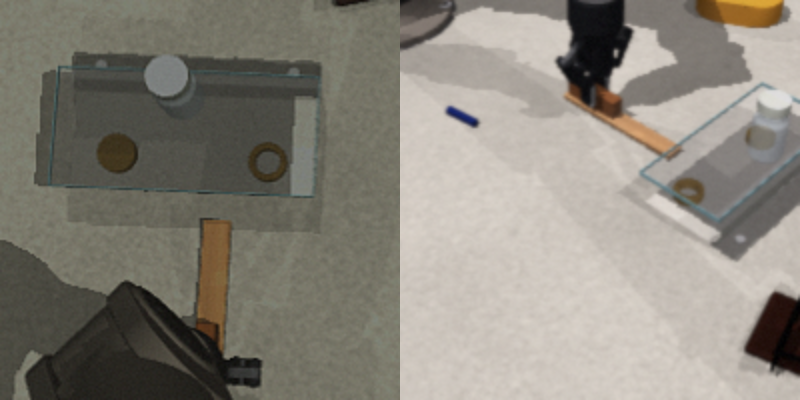

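The paddle lies in line with the shelf. Its tip is at crop (216,220), in front of the gap, and its right edge (231) passes left of the ring's edge (249). I'll insert it now.

Request:
{"op": "step_arm", "data": {"rows": [[0.03, 0.004, 0.002, 0, 0, 0], [0.07, 0.003, 0.002, 0, 0, 0], [0.11, 0, 0.002, 0, 0, 0], [0.15, -0.002, 0.002, 0, 0, 0], [0.184, -0.004, 0.002, 0, 0, 0]]}}

```text
clock: 4.83
tcp_pos: [0.5629, 0.0244, 0.0344]
orientation: [0.102, 3.138, 0.0]
contact_force: [0.5, 0.0, -0.5]
grip_width: 0.0183
gripper_force: 78.5
```

Request:
{"op": "step_arm", "data": {"rows": [[0, 0, 0, 0, 0, 0], [0, 0, 0, 0, 0, 0]]}}

```text
clock: 5.0
tcp_pos: [0.5618, 0.0247, 0.0339]
orientation: [0.102, 3.138, 0.001]
contact_force: [0.0, -0.1, -0.4]
grip_width: 0.0184
gripper_force: 78.5
```

Request:
{"op": "step_arm", "data": {"rows": [[-0.001, -0.015, -0.004, 0, 0, 0], [-0.002, -0.03, -0.006, 0, 0, 0], [-0.003, -0.045, -0.006, 0, 0, 0], [-0.004, -0.06, -0.006, 0, 0, 0], [-0.005, -0.075, -0.006, 0, 0, 0]]}}

```text
clock: 5.42
tcp_pos: [0.5567, -0.0209, 0.0292]
orientation: [-0.099, -3.139, 0.001]
contact_force: [-0.0, -0.5, -0.3]
grip_width: 0.0188
gripper_force: 78.6
```

Request:
{"op": "step_arm", "data": {"rows": [[-0.001, -0.015, 0, 0, 0, 0], [-0.002, -0.03, 0, 0, 0, 0], [-0.003, -0.045, 0, 0, 0, 0], [-0.004, -0.06, 0, 0, 0, 0], [-0.005, -0.075, 0, 0, 0, 0]]}}

```text
clock: 5.83
tcp_pos: [0.5542, -0.0652, 0.0292]
orientation: [-0.098, -3.14, -0.0]
contact_force: [0.6, -0.0, -1.4]
grip_width: 0.0187
gripper_force: 78.5
```

```bash
python3 - <<'E'
from h import *
o=r.get_obs();print(o["tcp_pos"].round(4),o["orientation"].round(3),o["contact_force"].round(1))
a=eyes.grab_frame("top")[:,:,::-1];b=eyes.grab_frame("scene")[:,:,::-1]
A=cv2.resize(a[90:290,80:280],(400,400));B=cv2.resize(b[120:320,200:400],(400,400))
cv2.imwrite("pics/ts3.png",np.hstack([A,B]))
E
```

```text
[ 0.5542 -0.0652  0.0292] [-0.098 -3.14  -0.   ] [ 0.6 -0.  -1.4]
```

View pics/ts3.png

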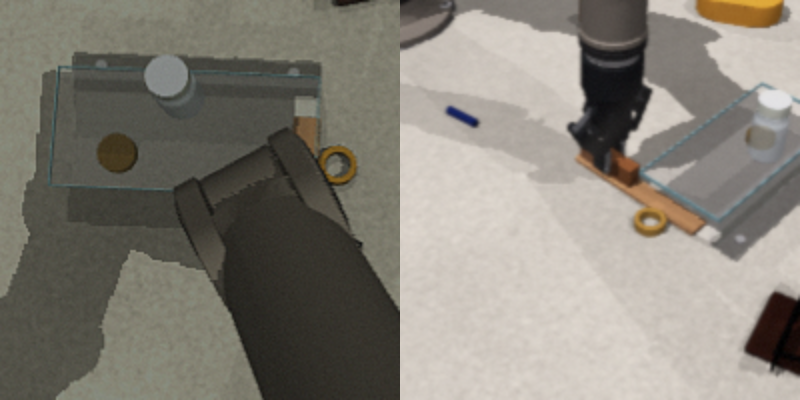

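The ring is past the end, at crop (338,165), still touching the blade, and the plug hasn't moved. I'll push it about 45 mm further.

Request:
{"op": "step_arm", "data": {"rows": [[-0.001, -0.015, 0, 0, 0, 0], [-0.002, -0.03, 0, 0, 0, 0], [-0.003, -0.045, 0, 0, 0, 0], [-0.004, -0.06, 0, 0, 0, 0], [-0.005, -0.075, 0, 0, 0, 0]]}}

```text
clock: 6.35
tcp_pos: [0.5512, -0.1104, 0.0292]
orientation: [-0.099, -3.14, 0.0]
contact_force: [-0.3, -0.2, -0.5]
grip_width: 0.0184
gripper_force: 78.5
```

Request:
{"op": "step_arm", "data": {"rows": [[0, 0.005, 0, 0, 0, 0], [0, 0.01, 0, 0, 0, 0], [0, 0.01, 0, 0, 0, 0]]}}

```text
clock: 6.6
tcp_pos: [0.5514, -0.1019, 0.0293]
orientation: [0.097, 3.14, 0.002]
contact_force: [0.4, 0.5, -1.2]
grip_width: 0.0183
gripper_force: 78.5
```

Request:
{"op": "step_arm", "data": {"rows": [[-0.03, 0.002, 0, 0, 0, 0], [-0.08, 0.005, 0, 0, 0, 0], [-0.13, 0.008, 0, 0, 0, 0], [-0.158, 0.01, 0, 0, 0, 0], [-0.158, 0.01, 0.02, 0, 0, 0]]}}

```text
clock: 7.02
tcp_pos: [0.4503, -0.0964, 0.0394]
orientation: [-0.095, -3.132, 0.001]
contact_force: [-0.4, 0.1, -0.8]
grip_width: 0.0186
gripper_force: 78.5
```

Request:
{"op": "step_arm", "data": {"rows": [[0, 0, 0.06, 0, 0, 0], [0, 0, 0.11, 0, 0, 0], [0.03, -0.06, 0.11, 0, 0, 0], [0.05, -0.12, 0.11, 0, 0, 0], [0.07, -0.18, 0.11, 0, 0, 0]]}}

```text
clock: 7.43
tcp_pos: [0.4999, -0.2057, 0.1085]
orientation: [0.093, 3.138, -0.001]
contact_force: [0.9, -0.1, -1.1]
grip_width: 0.0184
gripper_force: 78.5
```

Request:
{"op": "step_arm", "data": {"rows": [[0, -0.06, 0, 0, 0, 0], [0, -0.12, 0, 0, 0, 0], [0, -0.15, 0, 0, 0, 0], [0, -0.15, 0, 0, 0, 0], [0, -0.15, 0, 0, 0, 0]]}}

```text
clock: 7.85
tcp_pos: [0.4985, -0.2956, 0.1069]
orientation: [-0.101, -3.14, -0.001]
contact_force: [0.1, 1.1, -0.8]
grip_width: 0.0184
gripper_force: 78.5
```

```bash
python3 - <<'E'
from h import *
o=r.get_obs();print(o["tcp_pos"].round(4),o["orientation"].round(3),o["contact_force"].round(1))
f=np.ascontiguousarray(eyes.grab_frame("top")[:,:,::-1]);cv2.imwrite("pics/top4.png",f)
h=cv2.cvtColor(f,cv2.COLOR_BGR2HSV)
for b in blobs(h,(10,70,30),(32,255,255),(105,140,300,200),30):
    q=cv2.minEnclosingCircle(b);p=cast("top",[q[0]],[.010])[0];d=p[:2]-[.6805,.0425];print(q,p.round(3),d@[.9984,-.0569],d@[.0569,.9984])
E
```

```text
[ 0.4985 -0.2956  0.1069] [-1.01e-01 -3.14e+00 -1.00e-03] [ 0.1  1.1 -0.8]
((271.8246765136719, 173.75973510742188), 10.00062370300293) [ 0.648 -0.153  0.01 ] -0.02104784983694439 -0.19676049947063293
((138.24192810058594, 166.2096710205078), 10.31323528289795) [0.668 0.12  0.01 ] -0.016802123895698077 0.07674698580309063
```

View pics/top4.png

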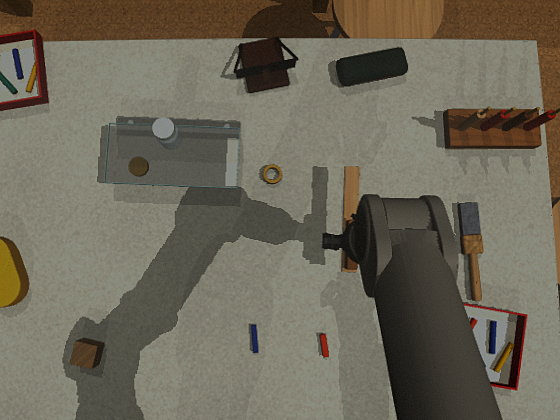

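The ring is at (272,174), which is shelf y −0.197, the plug hasn't moved, and the table below the paddle is clear. I'll set it down.

Request:
{"op": "step_arm", "data": {"rows": [[0, 0, -0.04, 0, 0, 0], [0, 0, -0.08, 0, 0, 0], [0, 0, -0.11, 0, 0, 0], [0, 0, -0.125, 0, 0, 0], [0, 0, -0.128, 0, 0, 0]]}}

```text
clock: 8.32
tcp_pos: [0.4979, -0.2928, 0.0289]
orientation: [-0.094, -3.138, -0.003]
contact_force: [-0.2, -0.7, -0.8]
grip_width: 0.0185
gripper_force: 78.5
```

Request:
{"op": "step_arm", "data": {"rows": [[0, 0, 0, 0, 0, 0], [0, 0, 0, 0, 0, 0], [0, 0, 0, 0, 0, 0]]}}

```text
clock: 8.57
tcp_pos: [0.4995, -0.2953, 0.0316]
orientation: [0.098, 3.138, -0.001]
contact_force: [-0.3, -0.0, -1.2]
grip_width: 0.0187
gripper_force: 78.5
```

Request:
{"op": "step_arm", "data": {"rows": [[0, 0, -0.003, 0, 0, 0], [0, 0, -0.005, 0, 0, 0], [0, 0, -0.006, 0, 0, 0], [0, 0, -0.006, 0, 0, 0]]}}

```text
clock: 8.9
tcp_pos: [0.499, -0.2957, 0.028]
orientation: [0.099, 3.139, -0.002]
contact_force: [-1.9, 0.7, 9.1]
grip_width: 0.0186
gripper_force: 79.9
```

Request:
{"op": "step_arm", "data": {"rows": [[0, 0, 0, 0, 0, 0], [0, 0, 0, 0, 0, 0], [0, 0, 0, 0, 0, 0], [0, 0, 0, 0, 0, 0], [0, 0, 0, 0, 0, 0]], "jaw": 0}}

```text
clock: 9.32
tcp_pos: [0.4985, -0.2953, 0.0267]
orientation: [-0.099, -3.14, -0.0]
contact_force: [-0.5, -0.1, -0.9]
grip_width: 0.0779
gripper_force: 0.0
```

Request:
{"op": "step_arm", "data": {"rows": [[0, 0, 0, 0, 0, 0], [0, 0, 0, 0, 0, 0], [0, 0, 0, 0, 0, 0], [0, 0, 0, 0, 0, 0]]}}

```text
clock: 9.65
tcp_pos: [0.4985, -0.2953, 0.0267]
orientation: [-0.098, -3.14, -0.0]
contact_force: [0.3, 0.4, -0.6]
grip_width: 0.0855
gripper_force: 0.0
```

Request:
{"op": "step_arm", "data": {"rows": [[0, 0, 0.04, 0, 0, 0], [0, 0, 0.1, 0, 0, 0], [0, 0, 0.16, 0, 0, 0], [0, 0, 0.2, 0, 0, 0], [0, 0, 0.2, 0, 0, 0]]}}

```text
clock: 10.07
tcp_pos: [0.5017, -0.2962, 0.1522]
orientation: [0.098, 3.132, -0.006]
contact_force: [0.6, 0.3, 0.4]
grip_width: 0.0855
gripper_force: 0.0
```

Request:
{"op": "step_arm", "data": {"rows": [[0, 0, 0, 0, 0, 0], [0, 0, 0, 0, 0, 0], [0, 0, 0, 0, 0, 0]]}}

```text
clock: 10.32
tcp_pos: [0.4975, -0.295, 0.1453]
orientation: [-0.098, -3.138, -0.002]
contact_force: [0.3, 0.4, 0.7]
grip_width: 0.0855
gripper_force: 0.0
```

```bash
python3 - <<'E'
from h import *
a=eyes.grab_frame("wrist")[:,:,::-1];b=eyes.grab_frame("scene")[:,:,::-1]
cv2.imwrite("pics/end.png",cv2.resize(np.hstack([a,b]),(800,300)))
E
```

```text
(no output)
```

View pics/end.png

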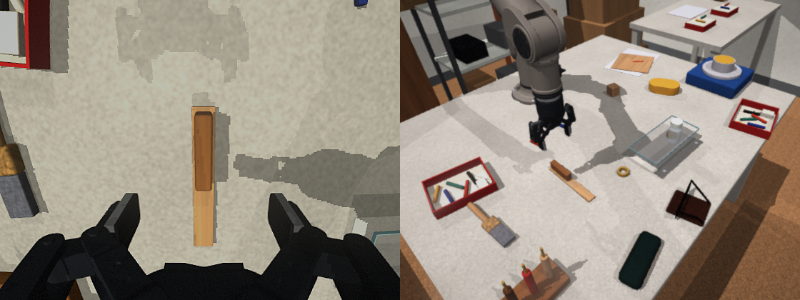

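The paddle lies flat at (203,175) in the wrist view, released, with the gripper clear above it. In the scene view the ring lies on the table at (623,171), beside the shelf.

```bash
python3 -c "
from bench import r
print(r.hand_in())"
```

```text
the job is handed in; nothing more can be done
None
```

I swept the ring out with the paddle and handed the job in at about 10 s on the clock: the ring lies on the table about 67 mm past the shelf's end, the plug has not moved, and the paddle lies flat and clear of the shelf; the hand-in returned no verdict.

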